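# Clamp a two-part mould in the bench screw press

### The arm

A 6-joint arm with a two-finger parallel gripper is mounted at the origin on a cart in front of the work surface, level with it; the furniture and walls round the work are solid. World frame = base frame: x ahead of the robot, y to its left, z up, the work surface at z = 0. Lengths are in m, angles in degrees, forces in N, time in s.
With the tool pointing down it reaches from about 0.3 to 0.75 m from the base axis. Payload 8.5 kg.
Tool frame: the origin (TCP) lies at the very end of the fingers, on their centre line; the grasp point (between the pads) lies 19 mm behind it; z points along the fingers, y is the line along which they close (so a half turn about z gives the same grasp; the last joint's range is limited). The gripper opens to 85 mm and grips with 20 to 120 N. Pads are 22 mm wide; open, the fingers measure 114 mm over their backs; the gripper's body (76 mm by 85 mm) begins 54 mm behind the grasp point. The pads swing forward as they close: fully open they stand 13 mm farther back than shut.
Start: joints at [-86.305, 21.807, 74.336, -0, 83.858, -12.336], TCP at [0.152, -0.529, 0.231] pointing down, gripper open.
Joint ranges: [-178.18, 178.18], [-50.72, 133.34], [12.68, 142.11], [-81.47, 261.47], [9.98, 163.14], [-165.26, 165.26]. Speed limits (degrees/s): [136.94, 136.94, 180, 180, 180, 180].

### API

Orientations are given as a 3x3 rotation matrix whose columns are the frame's x, y, z axes.
In Python, from rig import env, imaging gives the robot as it stands. The module is installed in compiled form; this text tells all that it offers.
- The arm moves only by the tool arm_command, never from a script. Its arguments are lists of equal length, an entry for each row: "turn": the turn, a rotation vector about the tool's x, y, z in units of 5 degrees (1.0 is 5 degrees), a list of three; "xyz": the shift along the tool's x, y, z in units of 50 mm (1.0 is 50 mm), a list of three; "claw": the finger opening in mm, from 0 to 85.4. A call has 1 to 12 rows; each row shifts and turns the commanded pose from where the row before left it, along the tool's axes as they then stand; what a row does not reach is not made up. A row lasts 1/10 s, in which the tool goes at most 50 mm and 8.59 degrees, less where a joint would pass 70% of its speed; a pose out of reach is approached as far as the arm can. A call is refused whole if a number of a shift passes 1 or a number of a turn 1, either way. A call with a gripper value outside its range is refused whole. The fingers move at their own pace and stop on an object; "squeeze" is the grip in N (left out, the last holds). Time passes only in rows, so rows that do not move let the fingers close. It gives the time, the measured TCP pose, the force, the opening and the grip force at its end, in the units of the state.
- env.observe(): the state, without advancing time (a new reading comes with each control period).
- imaging.get_image(name): name is "scene" or "top"; returns (picture, depth): 400x640x3 uint8, blue, green, red; 400x640 float32, m along the optical axis (not along the pixel's ray), 0 where there is no reading.
- imaging.camera_info(name): a dict with "camera_matrix" (3x3 intrinsics, pixels), "rvec" (rotation vector, rad) and "tvec" (3), from world to camera coordinates, as OpenCV has them. Camera axes: x right, y down, z forward; pixel columns grow to the right and rows downward; lengths in m; the calibration is good to about 2 mm. A picture is of the moment at which its call begins. camera_info takes no time and is no camera call.
- env.close_job(): hands the job in; it is judged then, once.
The state is a dict: "time_s": time; "q": joint angles; "qvel": joint speeds; "joint_efforts": joint torques, N m; "position": TCP position; "tool_rot": TCP orientation; "ft_force": force on the tool from outside, world axes, zero at the start; "wrist_torque": the same for the moment, N m; "grip_width": finger opening in m; "gripper_force": force on a finger pad.
Only numpy, scipy, OpenCV 4.12 (cv2) and the standard library are available. Lean on these libraries where they do the work, as an engineer would, in place of code of your own. Each camera call takes 0.05 s, during which the arm holds its last target. There are 200 camera calls.

### The job

Slide the press's tray, with the two-part plaster mould standing on it, fully home under the ram. Then wind the crank clockwise until you feel the pad meet the mould, give it one quarter turn more and no further, and let go with the mould clamped. Leave the statuettes and the paint jar where they stand.

Things in the scene. Friction and masses are not known exactly. Their poses are not given: they have to be found in the camera images.
- press_base: Lower part of a green bench screw press, fixed to the table: base plate 175 x 176 x 16 mm with two upright steel columns (22 mm thick, 70 mm to either side of the ram's axis, tops about 0.20 m above the table). Origin on the table straight under the ram's axis; x points to the back of the press, the way the tray slides in; z up.
- press_head: Upper part of the press, fixed: green beam on the columns, about 165 to 197 mm up (set a little differently each time), with screw, crank, ram and a sprung round pad 48 mm across below. Origin on the table under the ram's axis (z within 6 mm). At the start the pad hangs a sixth of a turn to a whole turn above the mould's height; where they meet is not known beforehand and must be felt.
- ram_axis (a point): On the vertical axis of screw and ram, at the beam's top, about 0.20 m up; the crank turns about this line. Clockwise from above lowers the ram 36 mm a turn. Turning takes about 9 N along the knob's path (2 to 9 N read at a halt); meeting the mould adds about 5 N at once, then 2.5 N over the next quarter turn. The screw stays where it is left. Over 0.45 turn past contact crushes the mould.
- crank_knob (a point): The red grip on the crank: an upright cylinder 22 mm thick, 56 mm tall (this point, on its axis, is 36 mm above its foot, 20 mm below its top), spinning freely on the crank arm, 45 mm from the ram's axis, about 0.25 m above the table. The crank stays at its height as it turns. At the start it points differently each time.
- tray (a joint): Travel of the sliding tray (m): 0 is pulled out to the front (its start), 0.060 is fully home against the stop, where the mould stands under the ram. Sliding takes about 2 N and it stays where it is left.
- tray_handle (a point): Middle of the outer face of the tray's upright front plate, with a black rubber patch, 57 mm above the table: the place to push. The plate is 76 mm wide and its top 75 mm above the table; the push goes along press_base's x.
- mould: White two-part plaster mould, 51 x 45 mm and 63 mm tall, 0.4 kg, standing loose on the tray, before a low back ledge, with its parting line level, its top 91 mm above the table. Origin half-way up, in the middle of one of its side faces; its y axis points up.
- mould_centre (a point): Centre of the mould, half-way up.
- statuette_horse: Grey rearing horse statuette, 41 x 121 x 150 mm, loose, to be left alone. Origin at the centre of its underside.
- statuette_figure: Brown figure statuette, 77 x 76 x 196 mm, loose, to be left alone. Origin at the centre of its underside.
- paint_jar: Small jar with a red lid, 46 x 45 x 55 mm, loose, to be left alone. Origin at the centre of its underside.
Not all that is in view belongs to the job. What is shaped like the mould but green is not meant.

How it is judged (in metres and radians):
On the way, in this order (a step that is already met when the one before it is completed fails the run):
1. the tray is pushed fully home, the pad not yet on the mould (value of joint tray above 0.057 m and contact force between press_head and mould below 1 N), for 0.2 s.
2. the pad has met the mould (contact force between press_head and mould above 25 N), for 0.05 s.
At the end, for the whole second after the job is handed in: The tray is home (within 3 mm), the mould stands upright under the ram (within 18 mm of its axis) and is clamped by a quarter turn past contact, give or take a tenth of a turn (51 to 69 N on the mould; a quarter turn gives 60 N), with the crank let go (contact force between press_head and mould between 51 and 69 N and value of joint tray above 0.057 m and horizontal distance between mould_centre and ram_axis below 0.018 m and angle between mould_centre's own y axis and vertical below 0.1 rad); the robot touches nothing.
It fails at once if the mould is crushed by overtightening (contact force between press_head and mould above 76 N).
It fails at once if the horse statuette is disturbed (distance of statuette_horse from where it was at the start of the episode above 0.02 m or angle between statuette_horse's own z axis and vertical above 0.3 rad).
It fails at once if the figure statuette is disturbed (distance of statuette_figure from where it was at the start of the episode above 0.02 m or angle between statuette_figure's own z axis and vertical above 0.3 rad).
It fails at once if the paint jar is disturbed (distance of paint_jar from where it was at the start of the episode above 0.02 m or angle between paint_jar's own z axis and vertical above 0.3 rad).
It also fails if it takes over 61 s, if anything falls off the work surface, if the arm or the gripper's body presses on something with over 40 N, if the wrist force passes 120 N, or if a joint passes its speed limit or range.

## Working session

There is one attempt and no reset: what is moved stays moved. The work goes in short steps, Python scripts to look and compute and a tool call to move; the robot and the scene stay as the last step left them, time stands still between calls to the robot, and variables do not carry over. Pictures are saved under pics/ and viewed, at most 10 in all, crops included, and the job is handed in when it is done.

Besides the shell and the picture viewer there is one more tool, called after ">>>" in YAML: its name, and indented under it one key for each argument. arm_command: Moves the arm, as the interface text tells. Its arguments: {"type":"object","properties":{"turn":{"type":"array"},"xyz":{"type":"array"},"claw":{"type":"array"},"squeeze":{"type":"number"}},"required":["turn","xyz","claw"]}

```bash
mkdir -p pics; python3 - <<'E'
from rig import env, imaging
import cv2, numpy as np
for n in ("scene","top"):
    p,d=imaging.get_image(n); cv2.imwrite(f"pics/{n}0.png",p); np.save(f"{n}0.npy",d)
    i=imaging.camera_info(n); print(n,i)
s=env.observe(); print({k:np.round(v,3).tolist() for k,v in s.items()})
E
```

```text
scene {'camera_matrix': array([[512.15067249,   0.        , 323.61935603],
       [  0.        , 512.15067249, 197.22526372],
       [  0.        ,   0.        ,   1.        ]]), 'rvec': array([ 0.81893966, -2.42083336,  1.28723751]), 'tvec': array([0.57139268, 0.23305276, 1.37735504])}
top {'camera_matrix': array([[426.66535365,   0.        , 324.38012098],
       [  0.        , 426.66535365, 205.72604354],
       [  0.        ,   0.        ,   1.        ]]), 'rvec': array([ 1.96670412, -2.24316405,  0.24162238]), 'tvec': array([0.29490244, 0.51989893, 1.45479984])}
{'time_s': 0.1, 'q': [-86.304, 21.837, 74.379, -0.001, 83.857, -12.337], 'qvel': [-0.001, -0.121, -0.114, -0.028, 0.021, -0.021], 'joint_efforts': [0.004, -44.922, -23.165, -0.0, 0.004, -0.0], 'position': [0.152, -0.528, 0.231], 'tool_rot': [[0.961, 0.276, -0.0], [0.276, -0.961, 0.001], [0.0, -0.001, -1.0]], 'ft_force': [0.106, 0.125, -0.027], 'wrist_torque': [0.02, 0.064, -0.053], 'gripper_force': 0.0, 'grip_width': 0.085}
```

View pics/scene0.png

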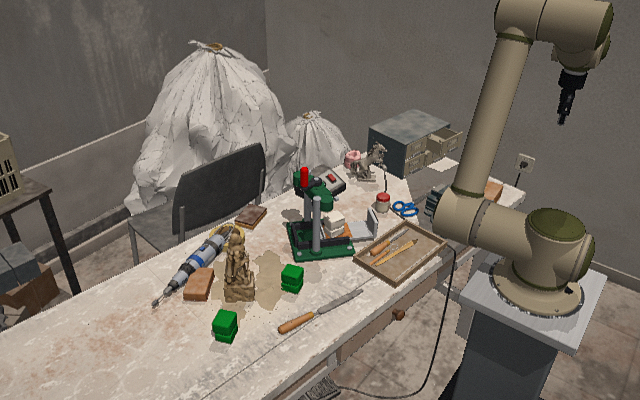

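View pics/top0.png

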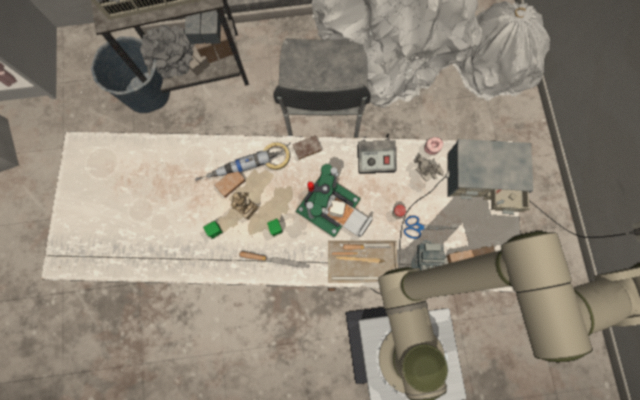

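The scene picture shows the press at (320,230): red knob (305,178), columns (316,225), white mould (337,218) and tray plate (372,220). In the top view the knob is at (311,187) and the tray plate at (360,222). Things that could be mistaken:
- **For the mould:** green blocks at scene (225,325) and (291,278), and the brown brick at (198,285). The white block on the tray is the one meant.
- **For the red knob:** the jar lid (383,197), the pink roll (352,158) and the red switch (331,178). The upright cylinder at (305,178) is the one meant.

I'll check this in one close crop.

```bash
cat > h.py <<'E'
import cv2, numpy as np
from rig import env, imaging
def cam(n):
    i=imaging.camera_info(n); return i["camera_matrix"],cv2.Rodrigues(i["rvec"])[0],np.array(i["tvec"]).ravel()
def plane(n,uv,z):
    K,R,t=cam(n); c=-R.T@t; r=R.T@np.linalg.solve(K,[uv[0],uv[1],1]); return c+r*(z-c[2])/r[2]
def cloud(n,d):
    K,R,t=cam(n); v,u=np.mgrid[:400,:640]; P=np.stack([(u-K[0,2])/K[0,0]*d,(v-K[1,2])/K[1,1]*d,d],-1)
    return (P-t)@R
def tri(a,b):
    Ps=[]
    for n in ("scene","top"):
        K,R,t=cam(n); Ps.append(K@np.c_[R,t])
    X=cv2.triangulatePoints(Ps[0],Ps[1],np.float64(a).reshape(2,1),np.float64(b).reshape(2,1)); return (X[:3]/X[3]).ravel()
E
python3 - <<'E'
from h import *
a=cv2.imread("pics/scene0.png"); b=cv2.imread("pics/top0.png")
A=cv2.resize(a[155:275,270:410],None,fx=4.2,fy=4.2,interpolation=cv2.INTER_CUBIC)
B=cv2.resize(b[150:250,285:385],None,fx=5,fy=5,interpolation=cv2.INTER_CUBIC)
cv2.imwrite("pics/cs.png",A); cv2.imwrite("pics/ct.png",B)
for n,im in (("scene",a),("top",b)):
    h=cv2.cvtColor(im,cv2.COLOR_BGR2HSV); m=(((h[...,0]<8)|(h[...,0]>172))&(h[...,1]>150)&(h[...,2]>70)).astype(np.uint8)
    k,l,s,c=cv2.connectedComponentsWithStats(m)
    P=cloud(n,np.load(n+"0.npy"))
    for i in range(1,k):
        if s[i,4]>8:
            print(n,"red",s[i],c[i].round(1),np.median(P[l==i],0).round(3))
    g=((h[...,0]>50)&(h[...,0]<90)&(h[...,1]>110)&(h[...,2]>25))
    k,l,s,c=cv2.connectedComponentsWithStats(g.astype(np.uint8))
    for i in range(1,k):
        if s[i,4]>30: print(n,"green",s[i],c[i].round(1),np.median(P[l==i],0).round(3))
E
```

```text
scene red [300 167   8  20 139] [303.9 176.5] [0.579 0.274 0.249]
scene red [328 174   8   7  29] [331.2 177. ] [ 0.698 -0.019  0.058]
scene red [377 193  13   9  78] [383. 197.] [ 0.502 -0.031  0.053]
scene green [293 171   8  17  90] [296.7 178.4] [0.646 0.225 0.195]
scene green [305 182  28  29 391] [321.8 196.2] [0.531 0.253 0.197]
scene green [287 223  68  39 725] [319.9 250.8] [0.52  0.264 0.014]
scene green [296 229  16  13 161] [304.3 234.7] [0.61  0.234 0.015]
scene green [281 264  23  30 535] [291.9 278.2] [0.499 0.426 0.049]
scene green [212 309  26  35 674] [224.9 325.6] [0.519 0.642 0.054]
top red [308 182   6   9  45] [310.5 186. ] [0.575 0.264 0.268]
top green [268 220  13  15 141] [274.2 226.9] [0.5   0.408 0.062]
top green [204 222  17  16 165] [212.4 229.2] [0.521 0.625 0.062]
```

View pics/cs.png

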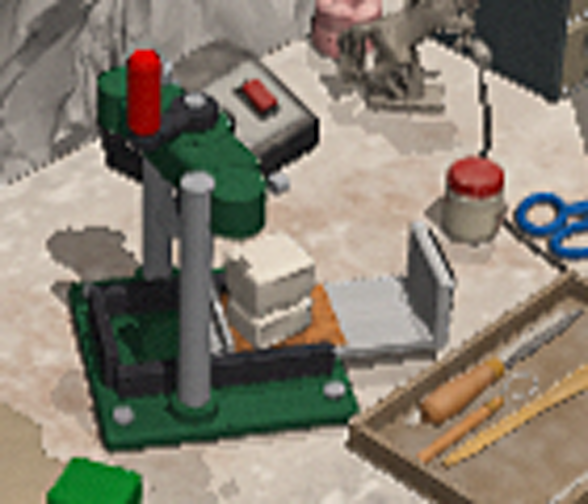

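View pics/ct.png

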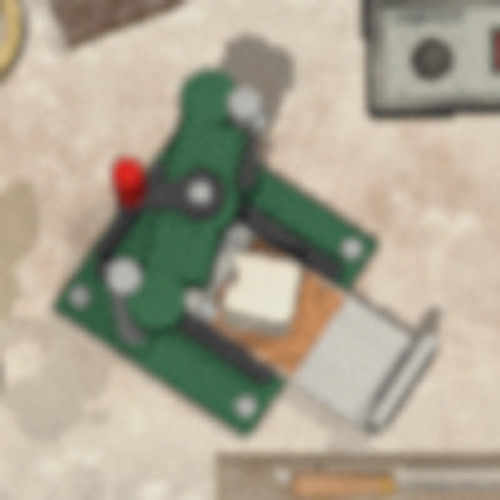

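```bash
python3 - <<'E'
from h import *
T=lambda x,y:((x+.5)/5+285-.5,(y+.5)/5+150-.5); S=lambda x,y:((x+.5)/4.2+270-.5,(y+.5)/4.2+155-.5)
np.set_printoptions(precision=4,suppress=True)
c1=plane("top",T(244,103),.2);c2=plane("top",T(123,277),.2);print("cols",c1,c2,np.linalg.norm(c1-c2),(c1+c2)/2,"scene c2",plane("scene",S(198,183),.2))
def ang(v): return np.degrees(np.arctan2(v[1],v[0]))
print("yaw cols",ang(c1-c2)+90, ang(c1-c2)-90)
for z in (.2,.21,.22): print("axis",z,plane("top",T(200,189),z),plane("scene",S(198,101),z))
print("tri axis",tri(S(198,101),T(200,189)))
L,B,Rr=[plane("top",T(*p),.016) for p in((57,303),(245,433),(378,240))]
print("base",L,B,Rr,"mid",(L+Rr)/2,np.linalg.norm(L-B),np.linalg.norm(B-Rr),ang(L-B),ang(Rr-B))
h1,h2=[plane("top",T(*p),.075) for p in((436,338),(378,428))]
print("plate top outer",h1,h2,(h1+h2)/2,np.linalg.norm(h1-h2),ang(h1-h2))
for z in(.27,.265): print("knob top",plane("top",T(127,170),z), plane("scene",S(145,53),z))
print("mould top",plane("top",T(265,288),.091))
P=cloud("scene",np.load("scene0.npy"));im=cv2.imread("pics/scene0.png")
# plate/handle cloud and knob
q=P[205:245,360:382].reshape(-1,3); q=q[(q[:,2]>.05)&(q[:,2]<.085)]; print(len(q),q.min(0),q.max(0))
q=P[165:190,298:310].reshape(-1,3); q=q[(q[:,2]>.225)&(q[:,2]<.3)]; print("knob cloud",len(q),np.median(q,0),q.min(0),q.max(0))
E
```

```text
cols [0.6365 0.1831 0.2   ] [0.5313 0.2757 0.2   ] 0.14016493929375004 [0.5839 0.2294 0.2   ] scene c2 [0.5347 0.2755 0.2   ]
yaw cols 48.641372636804775 -131.35862736319524
axis 0.2 [0.5827 0.2191 0.2   ] [0.5928 0.1996 0.2   ]
axis 0.21 [0.58   0.2194 0.21  ] [0.5833 0.2123 0.21  ]
axis 0.22 [0.5773 0.2197 0.22  ] [0.5738 0.2249 0.22  ]
tri axis [0.5782 0.2194 0.2156]
base [0.5604 0.328  0.016 ] [0.4479 0.2052 0.016 ] [0.5763 0.0894 0.016 ] mid [0.5683 0.2087 0.016 ] 0.16652533196308816 0.1729001293663366 47.50708809611622 -42.0208492876088
plate top outer [0.488  0.0664 0.075 ] [0.4307 0.1158 0.075 ] [0.4593 0.0911 0.075 ] 0.07563067205296801 -40.78576462417286
knob top [0.5819 0.2641 0.27  ] [0.5856 0.2643 0.27  ]
knob top [0.5833 0.2641 0.265 ] [0.5908 0.2578 0.265 ]
mould top [0.5355 0.1804 0.091 ]
136 [0.4355 0.0713 0.0506] [0.4968 0.1274 0.0773]
knob cloud 137 [0.5803 0.2736 0.2507] [0.5723 0.2592 0.2253] [0.5943 0.2801 0.2727]
```

The crops confirm the choice: the white two-part mould is on the tray, the knob is the red cylinder on the crank arm, and the tray plate is at top crop (405,383). I'll check obstacle heights along the path and the axis geometry before moving.

```bash
cat >> h.py <<'E'
def to(p,rows,yaw=None):
    "print per-row shift (tool axes, units of 50 mm) and turn to reach p"
    s=env.observe(); R=np.array(s["tool_rot"]); d=R.T@(np.array(p)-s["position"])/.05
    cy=np.degrees(np.arctan2(R[1,0],R[0,0])); print("now",np.round(s["position"],4),"yaw",cy.round(2),"f",np.round(s["ft_force"],1),"shift/row",(d/rows).round(3),"turn z total units",None if yaw is None else round(-(yaw-cy)/5,2))
E
python3 - <<'E'
from h import *
np.set_printoptions(precision=3,suppress=True,linewidth=160)
P=np.concatenate([cloud(n,np.load(n+"0.npy")).reshape(-1,3) for n in("scene","top")])
P=P[(P[:,2]>-.02)&(P[:,2]<.5)]
for x in np.arange(.2,.72,.04):
    print(round(x,2),[int(1000*P[(abs(P[:,0]-x-.02)<.02)&(abs(P[:,1]-y-.02)<.02)][:,2].max(initial=0)) for y in np.arange(-.56,.36,.04)])
print(np.arange(-.56,.36,.04))
T=lambda x,y:((x+.5)/5+285-.5,(y+.5)/5+150-.5); S=lambda x,y:((x+.5)/4.2+270-.5,(y+.5)/4.2+155-.5)
b1,b2=plane("top",T(210,95),.197),plane("top",T(160,300),.197);print("beam ends",b1,b2,(b1+b2)/2,np.linalg.norm(b1-b2))
print("col base scene",plane("scene",S(195,400),.016),"top", plane("scene",S(198,183),.2))
s=cloud("scene",np.load("scene0.npy"))
for px in (S(198,185),S(198,101),S(278,180),S(240,180)): print(px,s[round(px[1])-1:round(px[1])+2,round(px[0])-1:round(px[0])+2].reshape(-1,3)[[1,4,7]])
E
```

```text
0.2 [0, 499, 499, 499, 499, 49, 50, 52, 52, 0, 499, 499, 486, 385, 290, 199, 166, 0, 0, 0, 0, 0, 0]
0.24 [0, 0, 0, 2, 0, 50, 51, 50, 53, 0, 0, 499, 493, 388, 289, 202, 169, 32, 29, 6, 9, 0, 0]
0.28 [0, 0, 1, 1, 0, 50, 55, 57, 56, 54, 123, 499, 430, 319, 208, 199, 169, 26, 31, 32, 29, 10, 9]
0.32 [0, 0, 0, 5, 9, 63, 56, 56, 52, 54, 123, 125, 121, 29, 29, 17, 18, 14, 14, 28, 29, 10, 12]
0.36 [0, 0, 7, 11, 10, 8, 10, 13, 8, 8, 110, 113, 88, 30, 24, 15, 24, 24, 25, 29, 25, 7, 14]
0.4 [0, 0, 141, 98, 98, 8, 10, 10, 14, 11, 12, 16, 13, 34, 30, 28, 78, 75, 37, 31, 9, 9, 9]
0.44 [0, 0, 138, 143, 140, 140, 7, 8, 7, 9, 11, 14, 24, 9, 9, 77, 85, 75, 30, 28, 16, 7, 9]
0.48 [0, 0, 151, 150, 152, 146, 101, 7, 10, 11, 7, 14, 60, 63, 7, 80, 76, 36, 97, 200, 206, 189, 9]
0.52 [0, 147, 152, 151, 152, 151, 152, 149, 148, 8, 15, 14, 55, 58, 9, 6, 31, 93, 100, 208, 207, 208, 20]
0.56 [0, 148, 151, 151, 152, 152, 150, 150, 152, 132, 10, 6, 8, 12, 9, 14, 26, 47, 204, 225, 275, 236, 25]
0.6 [0, 151, 150, 150, 150, 153, 152, 149, 148, 151, 140, 11, 8, 9, 7, 8, 11, 24, 210, 206, 171, 48, 10]
0.64 [0, 151, 149
[... 190 characters left out ...]
-0.52 -0.48 -0.44 -0.4  -0.36 -0.32 -0.28 -0.24 -0.2  -0.16 -0.12 -0.08 -0.04  0.    0.04  0.08  0.12  0.16  0.2   0.24  0.28  0.32]
beam ends [0.646 0.204 0.197] [0.514 0.254 0.197] [0.58  0.229 0.197] 0.14101229118412134
col base scene [0.54  0.268 0.016] top [0.535 0.276 0.2  ]
(316.76190476190476, 198.66666666666666) [[0.532 0.278 0.203]
 [0.531 0.279 0.201]
 [0.528 0.283 0.201]]
(316.76190476190476, 178.66666666666666) [[0.579 0.217 0.217]
 [0.574 0.223 0.218]
 [0.574 0.224 0.215]]
(335.8095238095238, 197.47619047619048) [[0.513 0.218 0.185]
 [0.507 0.226 0.189]
 [0.506 0.229 0.188]]
(326.76190476190476, 197.47619047619048) [[0.523 0.246 0.196]
 [0.517 0.254 0.2  ]
 [0.517 0.254 0.197]]
```

```bash
python3 -c "
from h import *
to([.440,.065,.20],14,48.5)"
```

```text
now [ 0.1519 -0.5283  0.2308] yaw 16.03 f [ 0.1  0.1 -0. ] shift/row [ 0.63  -0.701  0.045] turn z total units -6.49
```

>>> arm_command:
  turn:
    - [0, 0, 0]
    - [0, 0, 0]
    - [0, 0, 0]
    - [0, 0, 0]
    - [0, 0, 0]
    - [0, 0, 0]
    - [0, 0, 0]
    - [0, 0, 0]
    - [0, 0, 0]
    - [0, 0, 0]
    - [0, 0, 0]
    - [0, 0, 0]
  xyz:
    - [0.63, -0.7, 0]
    - [0.63, -0.7, 0]
    - [0.63, -0.7, 0]
    - [0.63, -0.7, 0]
    - [0.63, -0.7, 0]
    - [0.63, -0.7, 0]
    - [0.63, -0.7, 0]
    - [0.63, -0.7, 0]
    - [0.63, -0.7, 0]
    - [0.63, -0.7, 0]
    - [0.63, -0.7, 0]
    - [0.63, -0.7, 0]
  claw: [0, 0, 0, 0, 0, 0, 0, 0, 0, 0, 0, 0]
  squeeze: 20

```text
time_s: 1.3
position: [0.3995, -0.0185, 0.2313]
tool_rot: [[0.961, 0.276, 0.0], [0.276, -0.961, -0.0], [-0.0, 0.0, -1.0]]
ft_force: [0.7, -0.8, 0.1]
grip_width: -0.0001
gripper_force: 0.0
```

>>> arm_command:
  turn:
    - [0, 0, -1]
    - [0, 0, -1]
    - [0, 0, -1]
    - [0, 0, -1]
    - [0, 0, -1]
    - [0, 0, -1]
    - [0, 0, -0.5]
    - [0, 0, 0]
  xyz:
    - [0, 0, 0]
    - [0, 0, 0]
    - [0, 0, 0]
    - [0, 0, 0]
    - [0, 0, 0]
    - [0, 0, 0]
    - [0, 0, 0]
    - [0, 0, 0]
  claw: [0, 0, 0, 0, 0, 0, 0, 0]

```text
time_s: 2.1
position: [0.3991, -0.0205, 0.2311]
tool_rot: [[0.662, 0.75, -0.001], [0.75, -0.662, 0.0], [-0.0, -0.001, -1.0]]
ft_force: [-0.7, -0.2, 0.0]
grip_width: 0.0003
gripper_force: 0.0
```

```bash
python3 -c "
from h import *
to([.440,.065,.12],1,48.5);to([.440,.065,.05],1,48.5)
p,d=imaging.get_image('top');cv2.imwrite('pics/t1.png',cv2.resize(p[140:300,260:420],None,fx=3.5,fy=3.5,interpolation=cv2.INTER_CUBIC))"
```

```text
now [ 0.3991 -0.0205  0.2311] yaw 48.55 f [-0.7 -0.2  0. ] shift/row [ 1.824 -0.517  2.223] turn z total units 0.01
now [ 0.3991 -0.0205  0.2311] yaw 48.55 f [-0.7 -0.2  0. ] shift/row [ 1.824 -0.516  3.623] turn z total units 0.01
```

>>> arm_command:
  turn:
    - [0, 0, 0]
    - [0, 0, 0]
    - [0, 0, 0]
    - [0, 0, 0]
    - [0, 0, 0]
    - [0, 0, 0]
    - [0, 0, 0]
    - [0, 0, 0]
    - [0, 0, 0]
  xyz:
    - [0.6, -0.17, 0.4]
    - [0.6, -0.17, 0.4]
    - [0.6, -0.17, 0.4]
    - [0, 0, 0.6]
    - [0, 0, 0.6]
    - [0, 0, 0.6]
    - [0, 0, 0.4]
    - [0, 0, 0.2]
    - [0, 0, 0]
  claw: [0, 0, 0, 0, 0, 0, 0, 0, 0]

```text
time_s: 3.05
position: [0.4393, 0.0638, 0.0506]
tool_rot: [[0.663, 0.749, -0.002], [0.749, -0.663, 0.0], [-0.001, -0.002, -1.0]]
ft_force: [1.5, -0.2, 0.8]
grip_width: 0.0004
gripper_force: 0.0
```

>>> arm_command:
  turn:
    - [0, 0, 0]
    - [0, 0, 0]
    - [0, 0, 0]
    - [0, 0, 0]
    - [0, 0, 0]
    - [0, 0, 0]
  xyz:
    - [0.12, 0, 0]
    - [0.12, 0, 0]
    - [0.12, 0, 0]
    - [0.12, 0, 0]
    - [0.12, 0, 0]
    - [0.12, 0, 0]
  claw: [0, 0, 0, 0, 0, 0]

```text
time_s: 3.65
position: [0.4638, 0.0911, 0.0515]
tool_rot: [[0.662, 0.749, -0.0], [0.749, -0.662, -0.0], [-0.0, 0.0, -1.0]]
ft_force: [-1.2, -1.8, 1.2]
grip_width: -0.0
gripper_force: 1.2
```

>>> arm_command:
  turn:
    - [0, 0, 0]
    - [0, 0, 0]
    - [0, 0, 0]
    - [0, 0, 0]
    - [0, 0, 0]
    - [0, 0, 0]
    - [0, 0, 0]
  xyz:
    - [0.12, 0, 0]
    - [0.12, 0, 0]
    - [0.12, 0, 0]
    - [0.12, 0, 0]
    - [0.12, 0, 0]
    - [0.12, 0, 0]
    - [0.08, 0, 0]
  claw: [0, 0, 0, 0, 0, 0, 0]

```text
time_s: 4.35
position: [0.4904, 0.1212, 0.0513]
tool_rot: [[0.662, 0.749, 0.0], [0.749, -0.662, 0.0], [0.0, 0.0, -1.0]]
ft_force: [-1.1, -2.5, 1.9]
grip_width: -0.0003
gripper_force: 1.1
```

>>> arm_command:
  turn:
    - [0, 0, 0]
    - [0, 0, 0]
  xyz:
    - [0.06, 0, 0]
    - [0.04, 0, 0]
  claw: [0, 0]

```text
time_s: 4.55
position: [0.4921, 0.1233, 0.0513]
tool_rot: [[0.661, 0.75, -0.004], [0.75, -0.661, -0.003], [-0.005, -0.001, -1.0]]
ft_force: [-11.5, -19.6, 11.2]
grip_width: -0.0002
gripper_force: 11.1
```

>>> arm_command:
  turn:
    - [0, 0, 0]
    - [0, 0, 0]
    - [0, 0, 0]
    - [0, 0, 0]
    - [0, 0, 0]
    - [0, 0, 0]
    - [0, 0, 0]
    - [0, 0, 0]
    - [0, 0, 0]
    - [0, 0, 0]
    - [0, 0, 0]
  xyz:
    - [0, 0, 0]
    - [-0.2, 0, 0]
    - [-0.4, 0, 0]
    - [-0.5, 0, -0.3]
    - [-0.5, 0, -0.8]
    - [-0.5, 0, -0.8]
    - [0, 0, -0.9]
    - [0, 0, -0.9]
    - [0, 0, -0.9]
    - [0, 0, -0.4]
    - [0, 0, 0]
  claw: [0, 0, 0, 0, 0, 0, 0, 0, 0, 0, 40]

```text
time_s: 5.65
position: [0.4246, 0.0458, 0.3039]
tool_rot: [[0.662, 0.749, 0.006], [0.749, -0.662, -0.0], [0.004, 0.005, -1.0]]
ft_force: [-0.9, 0.9, -0.3]
grip_width: 0.0132
gripper_force: 0.0
```

```bash
python3 - <<'E'
from h import *
p,d=imaging.get_image('scene');q,e=imaging.get_image('top')
S=cv2.resize(p[155:275,270:410],None,fx=3.2,fy=3.2,interpolation=cv2.INTER_CUBIC);T=cv2.resize(q[150:250,285:385],None,fx=3.4,fy=3.84,interpolation=cv2.INTER_CUBIC)
cv2.imwrite('pics/home.png',np.hstack([S,T[:S.shape[0]]]));cv2.imwrite('pics/scene1.png',p);np.save('scene1.npy',d)
P=cloud('scene',d)
for y in range(222,240,1):
    print(y,[P[y,x].round(3).tolist() for x in (327,331)]) if y%4==0 else 0
to([.582,.266,.30],1)
E
```

```text
224 [[0.578, 0.165, 0.028], [0.573, 0.151, 0.022]]
228 [[0.568, 0.179, 0.026], [0.559, 0.171, 0.026]]
232 [[0.553, 0.199, 0.031], [0.545, 0.191, 0.03]]
236 [[0.545, 0.21, 0.027], [0.534, 0.205, 0.03]]
now [0.4235 0.0459 0.3006] yaw 48.53 f [ 0.3  0.  -1. ] shift/row [ 5.397 -0.539  0.014] turn z total units None
```

View pics/home.png

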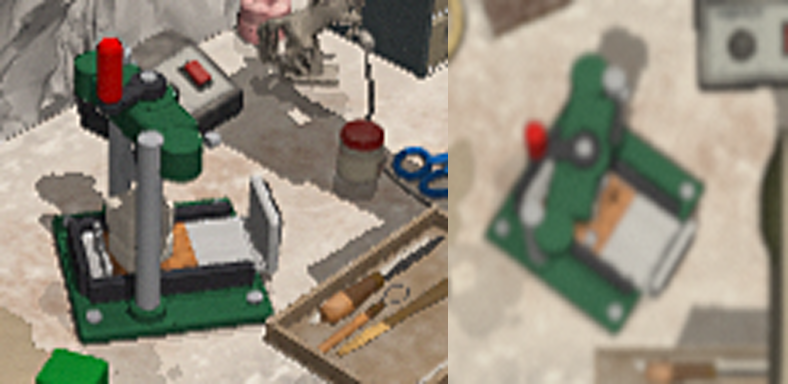

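The left part shows the tray pushed in, with the mould upright behind the near column at (140,225) and the plate at (262,222). The right part shows the plate at (672,258) up against the rails. The tray is home and the jar stands where it was. Next is the knob.

>>> arm_command:
  turn:
    - [0, 0, 0]
    - [0, 0, 0]
    - [0, 0, 0]
    - [0, 0, 0]
    - [0, 0, 0]
    - [0, 0, 0]
    - [0, 0, 0]
  xyz:
    - [0.9, -0.09, -0.06]
    - [0.9, -0.09, -0.06]
    - [0.9, -0.09, 0]
    - [0.9, -0.09, 0]
    - [0.9, -0.09, 0]
    - [0.9, -0.09, 0]
    - [0, 0, 0]
  claw: [50, 50, 50, 50, 50, 50, 50]
  squeeze: 50

```text
time_s: 6.45
position: [0.5837, 0.2695, 0.3023]
tool_rot: [[0.66, 0.752, -0.006], [0.752, -0.66, -0.0], [-0.004, -0.004, -1.0]]
ft_force: [0.3, -0.8, -2.0]
grip_width: 0.0501
gripper_force: 0.0
```

```bash
python3 - <<'E'
from h import *
p,d=imaging.get_image('scene')
cv2.imwrite('pics/k.png',cv2.resize(p[120:220,250:370],None,fx=5,fy=5,interpolation=cv2.INTER_CUBIC))
to([.582,.266,.236],1)
E
```

```text
now [0.5828 0.2677 0.3033] yaw 48.67 f [-0.5 -0.6 -0.8] shift/row [-0.03   0.015  1.346] turn z total units None
```

View pics/k.png

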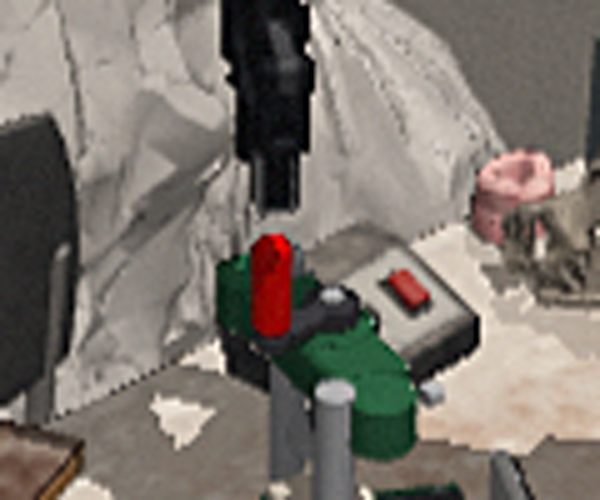

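The open fingers (275,190) stand right above the red knob (271,285), well in line with it. I'll go down and grip.

>>> arm_command:
  turn:
    - [0, 0, 0]
    - [0, 0, 0]
    - [0, 0, 0]
    - [0, 0, 0]
    - [0, 0, 0]
  xyz:
    - [0, 0, 0.3]
    - [0, 0, 0.3]
    - [0, 0, 0.3]
    - [0, 0, 0.3]
    - [0, 0, 0.14]
  claw: [50, 50, 50, 50, 50]

```text
time_s: 7.0
position: [0.5813, 0.2649, 0.2382]
tool_rot: [[0.663, 0.749, -0.004], [0.749, -0.663, -0.001], [-0.003, -0.002, -1.0]]
ft_force: [0.5, 0.2, 0.6]
grip_width: 0.0503
gripper_force: 0.0
```

>>> arm_command:
  turn:
    - [0, 0, 0]
    - [0, 0, 0]
    - [0, 0, 0]
    - [0, 0, 0]
    - [0, 0, 0]
  xyz:
    - [0, 0, 0]
    - [0, 0, 0]
    - [0, 0, 0]
    - [0, 0, 0]
    - [0, 0, 0]
  claw: [18, 18, 18, 18, 18]

```text
time_s: 7.5
position: [0.5829, 0.2652, 0.2411]
tool_rot: [[0.663, 0.749, 0.002], [0.749, -0.663, -0.001], [0.001, 0.002, -1.0]]
ft_force: [2.7, -4.9, 1.6]
grip_width: 0.0204
gripper_force: 49.5
```

```bash
cat >> h.py <<'E'
def table(th0,step,n,per=1):
    t=np.radians(th0-step*np.arange(n+1)); k=.045*np.c_[np.cos(t),np.sin(t)]; d=np.diff(k,axis=0)/.05
    X=np.array([.663,.749]);Y=np.array([.749,-.663])
    for i in range(n): print(round(th0-step*(i+1),1),[round(d[i]@X,3),round(d[i]@Y,3)])
E
python3 -c "
from h import *
table(85,10,36)"
```

```text
75 [np.float64(0.082), np.float64(0.134)]
65 [np.float64(0.058), np.float64(0.146)]
55 [np.float64(0.031), np.float64(0.154)]
45 [np.float64(0.004), np.float64(0.157)]
35 [np.float64(-0.023), np.float64(0.155)]
25 [np.float64(-0.05), np.float64(0.149)]
15 [np.float64(-0.075), np.float64(0.138)]
5 [np.float64(-0.098), np.float64(0.123)]
-5 [np.float64(-0.118), np.float64(0.104)]
-15 [np.float64(-0.134), np.float64(0.082)]
-25 [np.float64(-0.146), np.float64(0.058)]
-35 [np.float64(-0.154), np.float64(0.031)]
-45 [np.float64(-0.157), np.float64(0.004)]
-55 [np.float64(-0.155), np.float64(-0.023)]
-65 [np.float64(-0.149), np.float64(-0.05)]
-75 [np.float64(-0.138), np.float64(-0.075)]
-85 [np.float64(-0.123), np.float64(-0.098)]
-95 [np.float64(-0.104), np.float64(-0.118)]
-105 [np.float64(-0.082), np.float64(-0.134)]
-115 [np.float64(-0.058), np.float64(-0.146)]
-125 [np.float64(-0.031), np.float64(-0.154)]
-135 [np.float64(-0.004), np.float64(-0.157)]
-145 [np.float64(0.023), np.float64(-0.155)]
-155 [np.float64(0.05), np.float64(-0.149)]
-165 [np.float64(0.075), np.float64(-0.138)]
-175 [np.float64(0.098), np.float64(-0.123)]
-185 [np.float64(0.118), np.float64(-0.104)]
-195 [np.float64(0.134), np.float64(-0.082)]
-205 [np.float64(0.146), np.float64(-0.058)]
-215 [np.float64(0.154), np.float64(-0.031)]
-225 [np.float64(0.157), np.float64(-0.004)]
-235 [np.float64(0.155), np.float64(0.023)]
-245 [np.float64(0.149), np.float64(0.05)]
-255 [np.float64(0.138), np.float64(0.075)]
-265 [np.float64(0.123), np.float64(0.098)]
-275 [np.float64(0.104), np.float64(0.118)]
```

>>> arm_command:
  turn:
    - [0, 0, 0]
    - [0, 0, 0]
  xyz:
    - [0.041, 0.067, 0]
    - [0.041, 0.067, 0]
  claw: [18, 18]

```text
time_s: 7.7
position: [0.5883, 0.2643, 0.2411]
tool_rot: [[0.662, 0.75, -0.004], [0.75, -0.662, -0.001], [-0.004, -0.003, -1.0]]
ft_force: [-10.5, -6.7, 4.6]
grip_width: 0.0202
gripper_force: 49.9
```

>>> arm_command:
  turn:
    - [0, 0, 0]
    - [0, 0, 0]
  xyz:
    - [0.029, 0.073, 0]
    - [0.029, 0.073, 0]
  claw: [18, 18]

```text
time_s: 7.9
position: [0.5955, 0.2618, 0.241]
tool_rot: [[0.662, 0.75, -0.005], [0.75, -0.662, -0.001], [-0.004, -0.003, -1.0]]
ft_force: [-11.6, -4.6, 4.1]
grip_width: 0.0201
gripper_force: 50.0
```

>>> arm_command:
  turn:
    - [0, 0, 0]
    - [0, 0, 0]
  xyz:
    - [0.016, 0.077, 0]
    - [0.016, 0.077, 0]
  claw: [18, 18]

```text
time_s: 8.1
position: [0.6021, 0.2582, 0.2411]
tool_rot: [[0.662, 0.75, -0.005], [0.75, -0.662, -0.0], [-0.004, -0.004, -1.0]]
ft_force: [-13.1, -3.5, 6.2]
grip_width: 0.0203
gripper_force: 50.0
```

>>> arm_command:
  turn:
    - [0, 0, 0]
    - [0, 0, 0]
  xyz:
    - [-0.01, 0.078, 0]
    - [-0.01, 0.078, 0]
  claw: [18, 18]

```text
time_s: 8.3
position: [0.6078, 0.2535, 0.2411]
tool_rot: [[0.661, 0.751, -0.003], [0.751, -0.661, 0.003], [-0.0, -0.004, -1.0]]
ft_force: [-7.5, 5.3, 3.2]
grip_width: 0.0203
gripper_force: 49.9
```

>>> arm_command:
  turn:
    - [0, 0, 0]
    - [0, 0, 0]
  xyz:
    - [-0.016, 0.078, 0]
    - [-0.016, 0.078, 0]
  claw: [18, 18]

```text
time_s: 8.5
position: [0.6129, 0.2478, 0.2411]
tool_rot: [[0.66, 0.751, -0.002], [0.751, -0.66, 0.004], [0.001, -0.004, -1.0]]
ft_force: [-5.3, 6.4, 3.0]
grip_width: 0.02
gripper_force: 49.8
```

>>> arm_command:
  turn:
    - [0, 0, 0]
    - [0, 0, 0]
  xyz:
    - [-0.025, 0.075, 0]
    - [-0.025, 0.075, 0]
  claw: [18, 18]

```text
time_s: 8.7
position: [0.6171, 0.2412, 0.2411]
tool_rot: [[0.66, 0.751, -0.001], [0.751, -0.66, 0.004], [0.002, -0.004, -1.0]]
ft_force: [-4.7, 6.5, 2.3]
grip_width: 0.0201
gripper_force: 49.7
```

>>> arm_command:
  turn:
    - [0, 0, 0]
    - [0, 0, 0]
  xyz:
    - [-0.038, 0.069, 0]
    - [-0.038, 0.069, 0]
  claw: [18, 18]

```text
time_s: 8.9
position: [0.6201, 0.2339, 0.2411]
tool_rot: [[0.66, 0.751, -0.0], [0.751, -0.66, 0.005], [0.003, -0.003, -1.0]]
ft_force: [-2.8, 7.7, 1.9]
grip_width: 0.0201
gripper_force: 49.7
```

>>> arm_command:
  turn:
    - [0, 0, 0]
    - [0, 0, 0]
  xyz:
    - [-0.049, 0.062, 0]
    - [-0.049, 0.062, 0]
  claw: [18, 18]

```text
time_s: 9.1
position: [0.6218, 0.2261, 0.2411]
tool_rot: [[0.66, 0.751, 0.0], [0.751, -0.66, 0.005], [0.004, -0.003, -1.0]]
ft_force: [-1.2, 8.8, 1.1]
grip_width: 0.0201
gripper_force: 49.6
```

>>> arm_command:
  turn:
    - [0, 0, 0]
    - [0, 0, 0]
  xyz:
    - [-0.059, 0.052, 0]
    - [-0.059, 0.052, 0]
  claw: [18, 18]

```text
time_s: 9.3
position: [0.6221, 0.2182, 0.2411]
tool_rot: [[0.66, 0.751, 0.001], [0.751, -0.66, 0.005], [0.004, -0.002, -1.0]]
ft_force: [0.3, 8.8, 1.2]
grip_width: 0.0203
gripper_force: 49.6
```

```bash
cat > fit.py <<'E'
import numpy as np
from scipy.optimize import least_squares
D=[l.split() for l in open("log.txt")]
D=np.array(D,float); p=D[:,:2]
c=least_squares(lambda c:np.hypot(*(p-c).T)-.045,[.579,.222]).x
d=p-c; th=np.unwrap(np.arctan2(d[:,1],d[:,0])); r=d/np.hypot(*d.T)[:,None]; t=np.c_[r[:,1],-r[:,0]]
print("centre",c.round(4))
for i in range(len(D)): print(np.degrees(th[i]).round(1),"rad mm",((np.hypot(*d[i])-.045)*1e3).round(2),"Ft",(D[i,2:4]@t[i]).round(1),"Fr",(D[i,2:4]@r[i]).round(1))
E
cat > log.txt <<'E'
.5883 .2643 -10.5 -6.7
.5955 .2618 -11.6 -4.6
.6021 .2582 -13.1 -3.5
.6078 .2535 -7.5 5.3
.6129 .2478 -5.3 6.4
.6171 .2412 -4.7 6.5
E
python3 fit.py
```

```text
centre [0.577  0.2208]
75.4 rad mm -0.03 Ft -8.5 Fr -9.1
65.7 rad mm 0.01 Ft -8.7 Fr -9.0
56.1 rad mm 0.08 Ft -8.9 Fr -10.2
46.7 rad mm -0.04 Ft -9.1 Fr -1.3
36.9 rad mm -0.04 Ft -8.3 Fr -0.4
27.0 rad mm 0.03 Ft -7.9 Fr -1.2
```

>>> arm_command:
  turn:
    - [0, 0, 0]
    - [0, 0, 0]
  xyz:
    - [-0.067, 0.041, 0]
    - [-0.067, 0.041, 0]
  claw: [18, 18]

```text
time_s: 9.5
position: [0.621, 0.2104, 0.2412]
tool_rot: [[0.661, 0.751, 0.002], [0.751, -0.661, 0.005], [0.005, -0.002, -1.0]]
ft_force: [1.8, 8.4, 0.5]
grip_width: 0.0204
gripper_force: 49.5
```

>>> arm_command:
  turn:
    - [0, 0, 0]
    - [0, 0, 0]
  xyz:
    - [-0.073, 0.029, 0]
    - [-0.073, 0.029, 0]
  claw: [18, 18]

```text
time_s: 9.7
position: [0.6186, 0.2028, 0.2412]
tool_rot: [[0.661, 0.751, 0.003], [0.751, -0.661, 0.004], [0.005, -0.001, -1.0]]
ft_force: [3.6, 8.5, 1.0]
grip_width: 0.0201
gripper_force: 49.5
```

>>> arm_command:
  turn:
    - [0, 0, 0]
    - [0, 0, 0]
  xyz:
    - [-0.077, 0.016, 0]
    - [-0.077, 0.016, 0]
  claw: [18, 18]

```text
time_s: 9.9
position: [0.6149, 0.1959, 0.2412]
tool_rot: [[0.661, 0.751, 0.003], [0.751, -0.661, 0.004], [0.005, -0.0, -1.0]]
ft_force: [3.3, 7.8, 0.5]
grip_width: 0.0203
gripper_force: 49.5
```

>>> arm_command:
  turn:
    - [0, 0, 0]
    - [0, 0, 0]
  xyz:
    - [-0.078, 0.002, 0]
    - [-0.078, 0.002, 0]
  claw: [18, 18]

```text
time_s: 10.1
position: [0.6101, 0.1897, 0.2412]
tool_rot: [[0.661, 0.75, 0.004], [0.75, -0.661, 0.004], [0.005, 0.0, -1.0]]
ft_force: [6.0, 7.5, 0.1]
grip_width: 0.0202
gripper_force: 49.5
```

>>> arm_command:
  turn:
    - [0, 0, 0]
    - [0, 0, 0]
  xyz:
    - [-0.078, -0.011, 0]
    - [-0.078, -0.011, 0]
  claw: [18, 18]

```text
time_s: 10.3
position: [0.6043, 0.1844, 0.2412]
tool_rot: [[0.661, 0.75, 0.004], [0.75, -0.661, 0.004], [0.006, 0.001, -1.0]]
ft_force: [6.7, 6.9, 0.1]
grip_width: 0.0198
gripper_force: 49.4
```

>>> arm_command:
  turn:
    - [0, 0, 0]
    - [0, 0, 0]
  xyz:
    - [-0.075, -0.025, 0]
    - [-0.075, -0.025, 0]
  claw: [18, 18]

```text
time_s: 10.5
position: [0.5976, 0.1803, 0.2412]
tool_rot: [[0.661, 0.75, 0.004], [0.75, -0.661, 0.003], [0.005, 0.001, -1.0]]
ft_force: [6.0, 6.5, -0.5]
grip_width: 0.0202
gripper_force: 49.4
```

>>> arm_command:
  turn:
    - [0, 0, 0]
    - [0, 0, 0]
  xyz:
    - [-0.069, -0.038, 0]
    - [-0.069, -0.038, 0]
  claw: [18, 18]

```text
time_s: 10.7
position: [0.5904, 0.1774, 0.2412]
tool_rot: [[0.662, 0.75, 0.005], [0.75, -0.662, 0.003], [0.005, 0.002, -1.0]]
ft_force: [7.9, 4.5, -0.4]
grip_width: 0.02
gripper_force: 49.4
```

>>> arm_command:
  turn:
    - [0, 0, 0]
    - [0, 0, 0]
  xyz:
    - [-0.062, -0.049, 0]
    - [-0.062, -0.049, 0]
  claw: [18, 18]

```text
time_s: 10.9
position: [0.5827, 0.1757, 0.2412]
tool_rot: [[0.662, 0.75, 0.005], [0.75, -0.662, 0.002], [0.005, 0.002, -1.0]]
ft_force: [9.2, 2.9, -1.4]
grip_width: 0.0203
gripper_force: 49.4
```

>>> arm_command:
  turn:
    - [0, 0, 0]
    - [0, 0, 0]
  xyz:
    - [-0.052, -0.059, 0]
    - [-0.052, -0.059, 0]
  claw: [18, 18]

```text
time_s: 11.1
position: [0.575, 0.1754, 0.2412]
tool_rot: [[0.662, 0.749, 0.005], [0.749, -0.662, 0.002], [0.005, 0.003, -1.0]]
ft_force: [9.4, 2.4, -1.3]
grip_width: 0.0201
gripper_force: 49.4
```

>>> arm_command:
  turn:
    - [0, 0, 0]
    - [0, 0, 0]
  xyz:
    - [-0.041, -0.067, 0]
    - [-0.041, -0.067, 0]
  claw: [18, 18]

```text
time_s: 11.3
position: [0.5674, 0.1764, 0.2412]
tool_rot: [[0.662, 0.749, 0.005], [0.749, -0.662, 0.001], [0.004, 0.003, -1.0]]
ft_force: [9.9, 0.7, -1.6]
grip_width: 0.0202
gripper_force: 49.4
```

>>> arm_command:
  turn:
    - [0, 0, 0]
    - [0, 0, 0]
  xyz:
    - [-0.029, -0.073, 0]
    - [-0.029, -0.073, 0]
  claw: [18, 18]

```text
time_s: 11.5
position: [0.56, 0.1788, 0.2411]
tool_rot: [[0.663, 0.749, 0.005], [0.749, -0.663, 0.0], [0.004, 0.004, -1.0]]
ft_force: [9.3, -1.7, -1.7]
grip_width: 0.0197
gripper_force: 49.4
```

>>> arm_command:
  turn:
    - [0, 0, 0]
    - [0, 0, 0]
  xyz:
    - [-0.016, -0.077, 0]
    - [-0.016, -0.077, 0]
  claw: [18, 18]

```text
time_s: 11.7
position: [0.5531, 0.1824, 0.2411]
tool_rot: [[0.663, 0.749, 0.005], [0.749, -0.663, -0.0], [0.003, 0.004, -1.0]]
ft_force: [8.0, -3.8, -1.9]
grip_width: 0.0204
gripper_force: 49.4
```

>>> arm_command:
  turn:
    - [0, 0, 0]
    - [0, 0, 0]
  xyz:
    - [-0.002, -0.078, 0]
    - [-0.002, -0.078, 0]
  claw: [18, 18]

```text
time_s: 11.9
position: [0.547, 0.187, 0.2411]
tool_rot: [[0.663, 0.749, 0.004], [0.749, -0.663, -0.001], [0.002, 0.004, -1.0]]
ft_force: [7.1, -4.1, -1.1]
grip_width: 0.0204
gripper_force: 49.5
```

>>> arm_command:
  turn:
    - [0, 0, 0]
    - [0, 0, 0]
  xyz:
    - [0.011, -0.078, 0]
    - [0.011, -0.078, 0]
  claw: [18, 18]

```text
time_s: 12.1
position: [0.5416, 0.1928, 0.2411]
tool_rot: [[0.663, 0.749, 0.004], [0.749, -0.663, -0.002], [0.001, 0.004, -1.0]]
ft_force: [6.0, -5.6, 0.0]
grip_width: 0.0204
gripper_force: 49.5
```

>>> arm_command:
  turn:
    - [0, 0, 0]
    - [0, 0, 0]
  xyz:
    - [0.025, -0.075, 0]
    - [0.025, -0.075, 0]
  claw: [18, 18]

```text
time_s: 12.3
position: [0.5373, 0.1995, 0.2411]
tool_rot: [[0.663, 0.749, 0.003], [0.749, -0.663, -0.002], [0.0, 0.003, -1.0]]
ft_force: [4.0, -8.2, 0.6]
grip_width: 0.0202
gripper_force: 49.6
```

>>> arm_command:
  turn:
    - [0, 0, 0]
    - [0, 0, 0]
  xyz:
    - [0.038, -0.069, 0]
    - [0.038, -0.069, 0]
  claw: [18, 18]

```text
time_s: 12.5
position: [0.5343, 0.2068, 0.2411]
tool_rot: [[0.663, 0.749, 0.002], [0.749, -0.663, -0.002], [-0.001, 0.003, -1.0]]
ft_force: [1.0, -7.9, 0.1]
grip_width: 0.02
gripper_force: 49.7
```

>>> arm_command:
  turn:
    - [0, 0, 0]
    - [0, 0, 0]
  xyz:
    - [0.049, -0.062, 0]
    - [0.049, -0.062, 0]
  claw: [18, 18]

```text
time_s: 12.7
position: [0.5326, 0.2146, 0.2411]
tool_rot: [[0.663, 0.749, 0.001], [0.749, -0.663, -0.003], [-0.001, 0.002, -1.0]]
ft_force: [0.5, -8.6, 1.8]
grip_width: 0.0199
gripper_force: 49.8
```

>>> arm_command:
  turn:
    - [0, 0, 0]
    - [0, 0, 0]
  xyz:
    - [0.059, -0.052, 0]
    - [0.059, -0.052, 0]
  claw: [18, 18]

```text
time_s: 12.9
position: [0.5323, 0.2225, 0.2411]
tool_rot: [[0.663, 0.749, -0.0], [0.749, -0.663, -0.002], [-0.002, 0.002, -1.0]]
ft_force: [-2.1, -8.6, 3.3]
grip_width: 0.0202
gripper_force: 49.9
```

>>> arm_command:
  turn:
    - [0, 0, 0]
    - [0, 0, 0]
  xyz:
    - [0.067, -0.041, 0]
    - [0.067, -0.041, 0]
  claw: [18, 18]

```text
time_s: 13.1
position: [0.5333, 0.2304, 0.2411]
tool_rot: [[0.663, 0.749, -0.001], [0.749, -0.663, -0.002], [-0.002, 0.001, -1.0]]
ft_force: [-3.1, -7.6, 3.5]
grip_width: 0.0206
gripper_force: 49.9
```

>>> arm_command:
  turn:
    - [0, 0, 0]
    - [0, 0, 0]
  xyz:
    - [0.073, -0.029, 0]
    - [0.073, -0.029, 0]
  claw: [18, 18]

```text
time_s: 13.3
position: [0.5357, 0.2379, 0.2411]
tool_rot: [[0.663, 0.749, -0.001], [0.749, -0.663, -0.002], [-0.003, 0.0, -1.0]]
ft_force: [-4.3, -8.3, 2.6]
grip_width: 0.0204
gripper_force: 50.0
```

>>> arm_command:
  turn:
    - [0, 0, 0]
    - [0, 0, 0]
  xyz:
    - [0.077, -0.016, 0]
    - [0.077, -0.016, 0]
  claw: [18, 18]

```text
time_s: 13.5
position: [0.5394, 0.2449, 0.2411]
tool_rot: [[0.662, 0.749, -0.002], [0.749, -0.662, -0.002], [-0.003, -0.0, -1.0]]
ft_force: [-5.2, -6.8, 3.8]
grip_width: 0.0198
gripper_force: 50.0
```

>>> arm_command:
  turn:
    - [0, 0, 0]
    - [0, 0, 0]
  xyz:
    - [0.078, -0.002, 0]
    - [0.078, -0.002, 0]
  claw: [18, 18]

```text
time_s: 13.7
position: [0.5439, 0.2508, 0.241]
tool_rot: [[0.662, 0.749, -0.003], [0.749, -0.662, -0.002], [-0.004, -0.001, -1.0]]
ft_force: [-9.1, -9.2, 4.5]
grip_width: 0.0202
gripper_force: 50.2
```

>>> arm_command:
  turn:
    - [0, 0, 0]
    - [0, 0, 0]
  xyz:
    - [0.078, 0.011, 0]
    - [0.078, 0.011, 0]
  claw: [18, 18]

```text
time_s: 13.9
position: [0.5493, 0.2558, 0.241]
tool_rot: [[0.662, 0.749, -0.005], [0.749, -0.662, -0.003], [-0.005, -0.002, -1.0]]
ft_force: [-11.7, -9.4, 5.7]
grip_width: 0.0201
gripper_force: 50.2
```

>>> arm_command:
  turn:
    - [0, 0, 0]
    - [0, 0, 0]
  xyz:
    - [0.075, 0.025, 0]
    - [0.075, 0.025, 0]
  claw: [18, 18]

```text
time_s: 14.1
position: [0.5558, 0.2601, 0.241]
tool_rot: [[0.662, 0.749, -0.006], [0.749, -0.662, -0.002], [-0.005, -0.003, -1.0]]
ft_force: [-12.6, -7.4, 6.3]
grip_width: 0.0202
gripper_force: 50.3
```

```bash
cat >> log.txt <<'E'
.6101 .1897 6.0 7.5
.5827 .1757 9.2 2.9
.5531 .1824 8.0 -3.8
.5343 .2068 1.0 -7.9
.5326 .2146 .5 -8.6
.5323 .2225 -2.1 -8.6
.5333 .2304 -3.1 -7.6
.5357 .2379 -4.3 -8.3
.5394 .2449 -5.2 -6.8
.5439 .2508 -9.1 -9.2
.5493 .2558 -11.7 -9.4
.5558 .2601 -12.6 -7.4
E
python3 fit.py; python3 -c "
from h import *
to([.5558,.2601,.241],1)"
```

```text
centre [0.5772 0.2205]
75.8 rad mm 0.16 Ft -8.5 Fr -9.1
66.1 rad mm 0.15 Ft -8.7 Fr -8.9
56.6 rad mm 0.15 Ft -9.0 Fr -10.1
47.2 rad mm -0.02 Ft -9.1 Fr -1.2
37.4 rad mm -0.08 Ft -8.3 Fr -0.3
27.4 rad mm -0.08 Ft -7.9 Fr -1.2
-43.1 rad mm 0.07 Ft -9.6 Fr -0.8
-83.0 rad mm 0.16 Ft -9.5 Fr -1.8
-122.3 rad mm 0.11 Ft -8.8 Fr -1.1
-162.3 rad mm 0.06 Ft -7.8 Fr 1.5
-172.4 rad mm 0.01 Ft -8.6 Fr 0.6
-182.5 rad mm -0.04 Ft -8.7 Fr 1.7
-192.7 rad mm 0.01 Ft -8.1 Fr 1.4
-202.7 rad mm 0.01 Ft -9.3 Fr 0.8
-212.8 rad mm -0.01 Ft -8.5 Fr 0.7
-222.3 rad mm 0.02 Ft -12.9 Fr 0.5
-231.6 rad mm -0.01 Ft -15.0 Fr -0.1
-241.6 rad mm 0.0 Ft -14.6 Fr -0.5
now [0.5558 0.2601 0.241 ] yaw 48.54 f [-12.6  -7.4   6.3] shift/row [ 0.    -0.     0.001] turn z total units None
```

Contact came at about −217°: tangential force jumped from 8.5 to 13–15 N. The target is therefore about −307°, which is 65° more.

>>> arm_command:
  turn:
    - [0, 0, 0]
    - [0, 0, 0]
    - [0, 0, 0]
    - [0, 0, 0]
  xyz:
    - [0.069, 0.038, 0]
    - [0.069, 0.038, 0]
    - [0.062, 0.049, 0]
    - [0.062, 0.049, 0]
  claw: [18, 18, 18, 18]

```text
time_s: 14.5
position: [0.5705, 0.265, 0.241]
tool_rot: [[0.661, 0.75, -0.007], [0.75, -0.661, -0.0], [-0.005, -0.005, -1.0]]
ft_force: [-14.5, -3.5, 6.7]
grip_width: 0.0202
gripper_force: 50.4
```

>>> arm_command:
  turn:
    - [0, 0, 0]
    - [0, 0, 0]
    - [0, 0, 0]
    - [0, 0, 0]
  xyz:
    - [0.052, 0.059, 0]
    - [0.052, 0.059, 0]
    - [0.041, 0.067, 0]
    - [0.041, 0.067, 0]
  claw: [18, 18, 18, 18]

```text
time_s: 14.9
position: [0.5859, 0.2647, 0.241]
tool_rot: [[0.661, 0.751, -0.007], [0.751, -0.661, 0.002], [-0.003, -0.006, -1.0]]
ft_force: [-15.3, 2.3, 6.2]
grip_width: 0.0201
gripper_force: 50.4
```

>>> arm_command:
  turn:
    - [0, 0, 0]
    - [0, 0, 0]
  xyz:
    - [0.029, 0.073, 0]
    - [0.029, 0.073, 0]
  claw: [18, 18]

```text
time_s: 15.1
position: [0.5932, 0.2626, 0.2411]
tool_rot: [[0.66, 0.751, -0.007], [0.751, -0.66, 0.003], [-0.003, -0.007, -1.0]]
ft_force: [-15.6, 4.4, 5.2]
grip_width: 0.0199
gripper_force: 50.4
```

```bash
python3 -c "
from h import *
s=env.observe();p=np.array(s['position']);print(p,s['ft_force'],np.degrees(np.arctan2(p[1]-.2205,p[0]-.5772))-360)"
```

```text
[0.59320978 0.26255251 0.24105875] [-15.63076724   4.36170304   5.19935808] -290.8422898373626
```

>>> arm_command:
  turn:
    - [0, 0, 0]
    - [0, 0, 0]
    - [0, 0, 0]
  xyz:
    - [0.016, 0.077, 0]
    - [0.016, 0.077, 0]
    - [0.005, 0.078, 0]
  claw: [18, 18, 18]

```text
time_s: 15.4
position: [0.6033, 0.2571, 0.2411]
tool_rot: [[0.66, 0.752, -0.006], [0.752, -0.66, 0.004], [-0.001, -0.008, -1.0]]
ft_force: [-13.3, 9.0, 5.0]
grip_width: 0.02
gripper_force: 50.3
```

>>> arm_command:
  turn:
    - [0, 0, 0]
    - [0, 0, 0]
  xyz:
    - [0, 0, 0]
    - [0, 0, 0]
  claw: [18, 18]

```text
time_s: 15.6
position: [0.604, 0.2566, 0.2411]
tool_rot: [[0.66, 0.751, -0.004], [0.751, -0.66, 0.004], [-0.0, -0.006, -1.0]]
ft_force: [-10.4, 6.8, 3.0]
grip_width: 0.0198
gripper_force: 50.3
```

```bash
python3 -c "
from h import *
s=env.observe();p=np.array(s['position']);print(p,s['ft_force'],np.degrees(np.arctan2(p[1]-.2205,p[0]-.5772))-360)"
```

```text
[0.60402274 0.25661766 0.24109403] [-10.43926917   6.79236343   2.99662592] -306.5993895909622
```

>>> arm_command:
  turn:
    - [0, 0, 0]
    - [0, 0, 0]
    - [0, 0, 0]
    - [0, 0, 0]
    - [0, 0, 0]
  xyz:
    - [0, -0.02, 0]
    - [0, 0, 0]
    - [0, 0, 0]
    - [0, 0, 0]
    - [0, 0, 0]
  claw: [18, 55, 55, 55, 55]

```text
time_s: 16.1
position: [0.6057, 0.2549, 0.2404]
tool_rot: [[0.662, 0.749, 0.0], [0.749, -0.662, 0.0], [0.0, 0.0, -1.0]]
ft_force: [-0.0, -0.0, 0.2]
grip_width: 0.0551
gripper_force: 0.0
```

>>> arm_command:
  turn:
    - [0, 0, 0]
    - [0, 0, 0]
    - [0, 0, 0]
    - [0, 0, 0]
    - [0, 0, 0]
    - [0, 0, 0]
    - [0, 0, 0]
    - [0, 0, 0]
    - [0, 0, 0]
    - [0, 0, 0]
  xyz:
    - [0, 0, -0.2]
    - [0, 0, -0.4]
    - [0, 0, -0.6]
    - [0, 0, -0.6]
    - [0, 0, -0.4]
    - [-0.8, 0, 0]
    - [-0.8, 0, 0]
    - [-0.8, 0, 0]
    - [0, 0, 0]
    - [0, 0, 0]
  claw: [55, 55, 55, 55, 55, 55, 55, 55, 55, 55]

```text
time_s: 17.1
position: [0.526, 0.1648, 0.3516]
tool_rot: [[0.663, 0.749, 0.002], [0.749, -0.663, 0.0], [0.002, 0.001, -1.0]]
ft_force: [0.2, 0.1, 0.7]
grip_width: 0.0549
gripper_force: 0.0
```

```bash
python3 - <<'E'
from h import *
p,d=imaging.get_image('scene')
cv2.imwrite('pics/end.png',cv2.resize(p[150:270,260:420],None,fx=4.5,fy=4.5,interpolation=cv2.INTER_CUBIC))
s=env.observe();print(s['time_s'],s['position'],s['ft_force'],s['grip_width'])
h=cv2.cvtColor(p,cv2.COLOR_BGR2HSV); m=(((h[...,0]<8)|(h[...,0]>172))&(h[...,1]>150)&(h[...,2]>70)).astype(np.uint8)
k,l,st,c=cv2.connectedComponentsWithStats(m); print([(a.tolist(),b.round(1)) for a,b in zip(st[1:],c[1:]) if a[4]>20])
E
```

```text
17.15 [0.52652207 0.16530619 0.35111375] [-0.43939075  1.15644869  0.22004073] 0.05462091269447704
[([296, 162, 8, 22, 142], array([299.8, 172.5])), ([328, 174, 8, 7, 28], array([331.2, 177. ])), ([377, 193, 13, 9, 73], array([382.9, 197. ]))]
```

View pics/end.png

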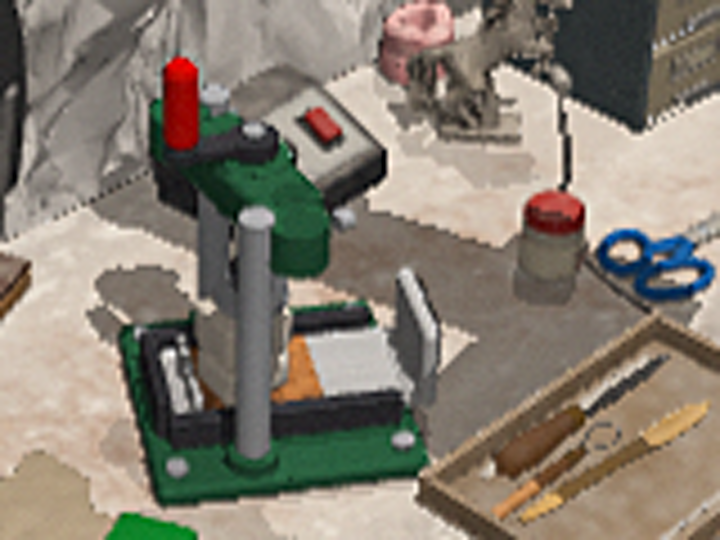

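The pad is down on the mould (240,300), which stands upright behind the near column. The tray is home, the jar (553,235) hasn't moved, and the knob (180,105) has been let go. Nothing is touching the robot, so I'm handing in.

```bash
python3 -c "
from rig import env
print(env.close_job())"
```

```text
the job is handed in; nothing more can be done
None
```

The job is handed in at about 17 s: the tray is home, the mould is clamped about 90° past the contact I felt, the crank is let go, and the jar and statuettes weren't touched; the hand-in gave no verdict.

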